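Fasten the last quarter-turn on the control box cover

ROBOT

A 6-joint arm with a two-finger parallel gripper is mounted at the origin on a cart in front of the work surface, level with it; the furniture and walls round the work are solid. World frame = base frame: x ahead of the robot, y to its left, z up, the work surface at z = 0. Lengths are in m, angles in rad, forces in N, time in s.
With the tool pointing down it reaches from about 0.375 to 0.9 m from the base axis. Payload 3.1 kg.
Tool frame: the origin (TCP) lies between the finger pads; the fingertips stand 8 mm ahead of it and the grasp point (between the pads) lies 11 mm behind it; z points along the fingers, y is the line along which they close (so a half turn about z gives the same grasp; the last joint's range is limited). The gripper opens to 85 mm and grips with 20 to 120 N. Pads are 22 mm wide; open, the fingers measure 114 mm over their backs; the gripper's body (76 mm by 85 mm) begins 54 mm behind the grasp point. The pads swing forward as they close: fully open they stand 13 mm farther back than shut.
Start: joints at [-1.516, 0.527, 1.433, -0, 1.181, -0.178], TCP at [0.144, -0.608, 0.239] pointing down, gripper open.
Joint ranges: [-3.08, 3.08], [-0.75, 2.2], [0.22, 2.44], [-1.43, 4.57], [0, 2.65], [-2.85, 2.85]. Speed limits (rad/s): [2.79, 2.79, 3.14, 3.14, 3.14, 3.14].

INTERFACE

Orientations are given as a unit quaternion [x, y, z, w].
In Python, from station import readout, cams, sign_off gives the robot as it stands.
- The arm moves only by the tool send_rows, never from a script. Its argument "commands" is text: rows parted by semicolons, each of 5 numbers parted by spaces: the finger opening in mm, from 0 to 85.4, then the shift along the tool's x, y, z each as a share of 0.02 m, from -1 to 1, then the turn about the tool's z as a share of 4 degrees, from -1 to 1. In form: grip dx dy dz spin; .... A call has 1 to 20 rows; each row shifts and turns the commanded pose from where the row before left it, along the tool's axes as they then stand; what a row does not reach is not made up. A row lasts 1/12 s, in which the tool goes at most 41.7 mm and 7.16 degrees, less where a joint would pass 70% of its speed; a pose out of reach is approached as far as the arm can. A call with a number of a shift or a turn outside -1 to 1 is refused whole. A call with a gripper value outside its range is refused whole. The fingers move at their own pace and stop on an object; "grip_force" is the grip in N (left out, the last holds). Time passes only in rows, so rows that do not move let the fingers close. It gives the time, the measured TCP pose, the force, the opening and the grip force at its end, in the units of the state.
- readout.sense(): the state, without advancing time (a new reading comes with each control period).
- cams.snapshot(name): name is "side" or "top" or "wrist"; returns a dict with "pixels" (420x560x3 uint8, red, green, blue), "intrinsics" (3x3 intrinsics, pixels), "eye" and "rotation" of the camera in the world. Camera axes: x right, y down, z forward; pixel columns grow to the right and rows downward; lengths in m; the calibration is good to about 2 mm. A picture is of the moment at which its call begins. There is no depth.
- sign_off(): hands the job in; it is judged then, once.
The state is a dict: "t": time; "q": joint angles; "qd": joint speeds; "tau": joint torques, N m; "tcp_pos": TCP position; "tool_rot": TCP orientation; "force": force on the tool from outside, world axes, zero at the start; "ft_torque": the same for the moment, N m; "finger_gap": opening from 0.0 (shut) to 1.0 (fully open); "gripper_force": force on a finger pad.
Only numpy, scipy, OpenCV 4.12 (cv2) and the standard library are available. Lean on these libraries where they do the work, as an engineer would, in place of code of your own. Each camera call takes 0.05 s, during which the arm holds its last target. There are 200 camera calls.

TASK

Two of the three yellow-winged quarter-turn fasteners on the control box's blue cover are done up; the third still stands open, proud of the others with its wing crosswise to the row. Press that one down and turn it a quarter turn clockwise (seen from above) until its cam catches and it stays down in line with the others, then let go; leave the other two fastened.

Things in the scene. Friction and masses are not known exactly. Their poses are not given: they have to be found in the camera images.
- loose_grip (a point): The open fastener's wing: yellow bar (sizes in mm) 42 long (x axis), 10 thick (y), 24 tall, on a black disc 42 wide, 6 thick, red band low under it. The point is the wing's centre: disc face 12 below, wing top 12 above; while open 95 above the bench and 35 above the cover. Sprung up: pressed it goes down 16 at most, 3 N at first, 7 N at 10.5, 9 N at the bottom. Caught, it rests 7 lower than open.
- loose_wing (a joint): Turn of the open fastener, rad: near 0 open (wing crosswise to the row), grows clockwise from above, 1.57 caught (wing along the row), stop at 1.70. An inner pin blocks turning until the head is pressed 10.5 mm (aim for 13); kept down it turns easily. Let up after a quarter turn, within 9 degrees, it springs into a notch and is caught.
- shut_a_wing (a joint): Turn of a fastener already done up, rad: 1.57 caught; same shape and mechanism, 7 mm lower than the open one, no red band. The three stand in a row 100 mm apart, in any order, along the front of the blue cover (304 x 144 mm, 60 mm above the bench) of a grey control box fixed on the bench, its long side roughly left to right.
- shut_b_wing (a joint): Turn of the other fastener already done up, rad: 1.57 caught; as shut_a_wing.

How it is judged:
By the outcome, as a careful person would: the job done as asked, in the order asked, and still so for the second after the job is handed in, with the robot touching nothing.
It also fails if it takes over 35 s, if anything falls off the work surface, if the arm or the gripper's body presses on something with over 40 N, if the wrist force passes 120 N, or if a joint passes its speed limit or range.

## Working session

There is one attempt and no reset: what is moved stays moved. The work goes in short steps, Python scripts to look and compute and a tool call to move; the robot and the scene stay as the last step left them, time stands still between calls to the robot, and variables do not carry over. Pictures are saved under pics/ and viewed, at most 10 in all, crops included, and the job is handed in when it is done.

Besides the shell and the picture viewer there is one more tool, called after "Call:" by a JSON object that holds its "api" and its "payload". send_rows: Moves the arm, as the interface text tells. Its arguments: {"type":"object","properties":{"commands":{"type":"string"},"grip_force":{"type":"number"}},"required":["commands"]}

```bash
mkdir -p pics
cat > h.py <<'E'
import numpy as np, cv2
from station import readout, cams, sign_off
def snap(n,f=None):
    s=cams.snapshot(n)
    if f: cv2.imwrite('pics/'+f,cv2.cvtColor(s['pixels'],cv2.COLOR_RGB2BGR))
    return s
def ray(s,u,v,z):
    d=np.array(s['rotation'])@np.linalg.inv(s['intrinsics'])@np.array([u,v,1.])
    e=np.array(s['eye']); return e+d*(z-e[2])/d[2]
def blobs(s,lo,hi,amin=30):
    h=cv2.cvtColor(s['pixels'],cv2.COLOR_RGB2HSV); m=cv2.inRange(h,lo,hi)
    c,_=cv2.findContours(m,cv2.RETR_EXTERNAL,cv2.CHAIN_APPROX_NONE)
    return [(cv2.contourArea(k),cv2.minAreaRect(k)) for k in c if cv2.contourArea(k)>amin]
E
python3 - <<'E'
from h import *
a=snap('top','top.png'); b=snap('side','side.png')
for s in (a,b):
    print(s['eye'],np.round(s['rotation'],2).tolist())
    for k in blobs(s,(20,120,80),(35,255,255)): print(k)
print(readout.sense())
cv2.imwrite('pics/both.png',cv2.resize(np.hstack([cv2.imread('pics/top.png'),cv2.imread('pics/side.png')]),(800,300)))
E
```

```text
[0.43548184 0.03537647 0.93655001] [-0.7, 0.71, -0.04, 0.04]
(156.0, ((332.5, 233.0), (8.0, 23.0), 90.0))
(160.5, ((391.45294189453125, 229.38821411132812), (8.053133010864258, 25.2331485748291), 85.60128784179688))
(144.0, ((272.8310852050781, 236.47244262695312), (23.16969108581543, 7.557138919830322), 85.2363510131836))
(560.0, ((485.9827575683594, 202.20693969726562), (53.851646423339844, 12.4415864944458), 68.19859313964844))
(748.5, ((322.8876647949219, 71.2912826538086), (26.278676986694336, 39.485740661621094), 61.69924545288086))
(53.0, ((424.5, 36.5), (3.0, 19.0), 90.0))
(52.0, ((449.0296936035156, 34.797027587890625), (3.7811412811279297, 20.199254989624023), 84.2894058227539))
[0.55207279 0.81552909 0.39135035] [0.03, 0.82, -0.57, -0.02]
(291.0, ((295.70001220703125, 199.60000610351562), (38.818145751953125, 19.230188369750977), 79.69515228271484))
(290.5, ((158.0, 125.5), (17.0, 20.0), 90.0))
{'t': 0.1, 'q': array([-1.51653680e+00,  5.28366552e-01,  1.43378099e+00,  9.31187693e-06,
        1.18140748e+00, -1.78488846e-01]), 'qd': array([ 6.07972867e-05, -3.18712811e-03, -2.74381322e-03, -1.91305532e-04,
       -8.35552089e-04,  8.36416489e-04]), 'tau': array([-3.78713567e-04, -4.43304062e+01, -1.78586662e+01, -1.86260227e-04,
        3.86119966e-03, -1.03910540e-05]), 'tcp_pos': array([ 0.14416098, -0.60749702,  0.23843338]), 'tool_rot': array([ 9.93235891e-01,  1.16109873e-01,  6.52039612e-05, -9.79022471e-04]), 'force': array([-0.13567682, -0.01024402,  0.23554328]), 'ft_torque': array([-0.00416491,  0.00144614, -0.00030457]), 'gripper_force': 0.0, 'finger_gap': 1.0034083995754073}
```

View pics/top.png

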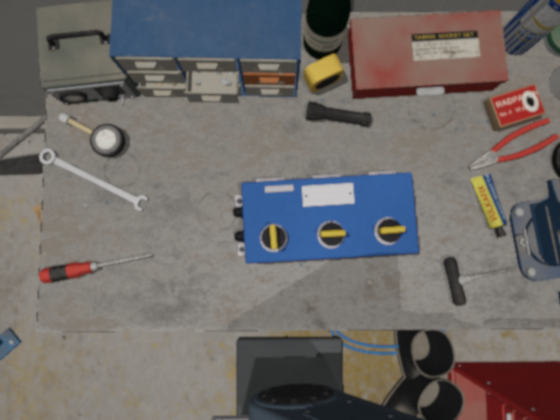

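View pics/side.png

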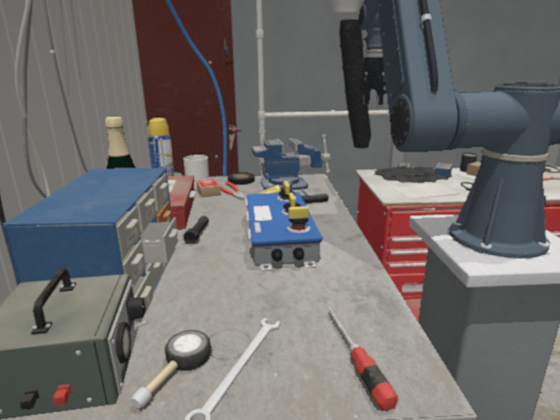

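The top view shows the box with wings at (273,236), crosswise, and (332,233) and (391,229), along the row. The side view shows the near one, which is at +y, standing proud with a red band at (298,229), so the open fastener is the left one.

Run:
```python
from h import *
s=snap('top')
P=[]
for a,r in blobs(s,(20,120,80),(35,255,255)):
    (u,v)=r[0]
    if not(225<v<245): continue
    z=.105 if u<300 else .098
    p=ray(s,u,v,z);P.append(p)
    b=cv2.boxPoints(r);e=sorted([(np.linalg.norm(b[i]-b[i-1]),i) for i in range(4)])[-1][1]
    d=ray(s,*b[e],z)-ray(s,*b[e-1],z);print(np.round(p,4),np.linalg.norm(d),np.degrees(np.arctan2(d[1],d[0])))
P=sorted(P,key=lambda p:p[1]);d=P[-1]-P[0];print('row',np.degrees(np.arctan2(d[1],d[0])),np.linalg.norm(d[:2]))
```

```text
Traceback (most recent call last):
  File "h.py", line 8, in ray
    d=np.array(s['rotation'])@np.linalg.inv(s['intrinsics'])@np.array([u,v,1.])
      ~~~~~~~~~~~~~~~~~~~~~~~^~~~~~~~~~~~~~~~~~~~~~~~~~~~~~~
ValueError: matmul: Input operand 1 has a mismatch in its core dimension 0, with gufunc signature (n?,k),(k,m?)->(n?,m?) (size 3 is different from 4)
```

```bash
sed -i "s/d=np.array(s\['rotation'\])@/d=R.from_quat(s['rotation']).as_matrix()@/; 1a from scipy.spatial.transform import Rotation as R" h.py
python3 - <<'E'
from h import *
s=snap('top')
P=[]
for a,r in blobs(s,(20,120,80),(35,255,255)):
    (u,v)=r[0]
    if not(225<v<245): continue
    z=.105 if u<300 else .098
    p=ray(s,u,v,z);P.append(p)
    b=cv2.boxPoints(r);e=sorted([(np.linalg.norm(b[i]-b[i-1]),i) for i in range(4)])[-1][1]
    d=ray(s,*b[e],z)-ray(s,*b[e-1],z);print(np.round(p,4),np.linalg.norm(d),np.degrees(np.arctan2(d[1],d[0])))
P=sorted(P,key=lambda p:p[1]);d=P[-1]-P[0];print('row',np.degrees(np.arctan2(d[1],d[0])),np.linalg.norm(d[:2]))
st=readout.sense();print(st['tcp_pos'],R.from_quat(st['tool_rot']).as_matrix())
E
```

```text
[ 0.4778 -0.0569  0.098 ] 0.03834275075282789 89.65729343582089
[ 0.4832 -0.1555  0.098 ] 0.042194568411392956 94.40911791587328
[0.4723 0.0426 0.105 ] 0.038277183502049596 -175.5694358221781
row 93.14556930012725 0.19837478510553472
[ 0.14420278 -0.60770906  0.23869239] [[ 9.73012236e-01  2.30753506e-01 -8.95995735e-05]
 [ 2.30753416e-01 -9.73011334e-01  1.34383726e-03]
 [ 2.22913758e-04 -1.32824550e-03 -9.99999093e-01]]
```

Call:
{"api": "send_rows", "payload": {"commands": "85 0 0 -1 0; 85 0 0 -1 0; 85 0 0 -1 0; 85 0 0 -1 0; 85 0 0 -1 0; 85 1 .237 0 0; 85 1 .237 0 0; 85 1 .237 0 0; 85 1 .237 0 0; 85 1 .237 0 0; 85 1 .237 0 0; 85 1 .237 0 0; 85 1 .237 0 0; 85 1 .237 0 0; 85 1 .237 0 0; 85 1 .237 0 0; 85 1 .237 0 0"}}

```text
t: 1.62
tcp_pos: [0.3918, -0.6078, 0.3388]
tool_rot: [0.993, 0.116, -0.0, -0.0]
force: [0.5, -0.5, -0.5]
finger_gap: 0.994
gripper_force: 0.0
```

Call:
{"api": "send_rows", "payload": {"commands": "85 .37 -1 0 0; 85 .37 -1 0 0; 85 .37 -1 0 0; 85 .37 -1 0 0; 85 .37 -1 0 0; 85 .37 -1 0 0; 85 .37 -1 0 0; 85 .37 -1 0 0; 85 .37 -1 0 0; 85 .37 -1 0 0; 85 .37 -1 0 0; 85 .37 -1 0 0; 85 .37 -1 0 0; 85 .37 -1 0 0; 85 .37 -1 0 0; 85 .37 -1 0 0; 85 .37 -1 0 0; 85 .37 -1 0 0; 85 .37 -1 0 0; 85 .37 -1 0 0"}}

```text
t: 3.28
tcp_pos: [0.4424, -0.1836, 0.3392]
tool_rot: [0.993, 0.116, -0.0, -0.0]
force: [0.1, 0.6, -0.1]
finger_gap: 0.996
gripper_force: 0.0
```

Call:
{"api": "send_rows", "payload": {"commands": "85 .37 -1 0 0; 85 .37 -1 0 0; 85 .37 -1 0 0; 85 .37 -1 0 0; 85 .37 -1 0 0; 85 .37 -1 0 0; 85 .37 -1 0 0; 85 .37 -1 0 0; 85 .37 -1 0 0; 85 .37 -1 0 0; 85 .2 -.7 0 0; 85 0 0 0 0"}}

```text
t: 4.28
tcp_pos: [0.4687, 0.0438, 0.3392]
tool_rot: [0.993, 0.118, -0.0, -0.001]
force: [0.0, 0.3, -0.1]
finger_gap: 0.997
gripper_force: 0.0
```

Call:
{"api": "send_rows", "payload": {"commands": "85 0 0 0 -1; 85 0 0 0 -1; 85 0 0 0 -1; 85 0 0 0 -1; 85 0 0 0 -1; 85 0 0 0 -1; 85 0 0 0 -1; 85 0 0 0 -1; 85 0 0 0 -1; 85 0 0 0 -1; 85 0 0 0 -1; 85 0 0 0 -1; 85 0 0 0 -1; 85 0 0 0 -1; 85 0 0 0 -1; 85 0 0 0 -1; 85 0 0 0 -1; 85 0 0 0 -1; 85 0 0 0 -1; 85 0 0 0 -1"}}

```text
t: 5.95
tcp_pos: [0.469, 0.0407, 0.3392]
tool_rot: [0.685, 0.728, -0.0, 0.0]
force: [0.5, 0.1, -0.8]
finger_gap: 0.994
gripper_force: 0.0
```

Call:
{"api": "send_rows", "payload": {"commands": "85 0 0 .5 -1; 85 0 0 .5 -1; 85 0 0 .5 -1; 85 0 0 .5 -1; 85 0 0 .5 -1; 85 0 0 .5 -1; 85 0 0 .5 -1; 85 0 0 .5 -1; 85 0 0 .5 -1; 85 0 0 .5 -1; 85 0 0 .5 -1; 85 0 0 .5 -1; 85 0 0 .5 -1; 85 0 0 .5 -1; 85 0 0 .5 -1; 85 0 0 .5 -1; 85 0 0 .5 -1; 85 0 0 .5 -1; 85 0 0 0 -1; 85 0 0 0 -1"}}

```text
t: 7.62
tcp_pos: [0.4687, 0.0408, 0.1586]
tool_rot: [0.057, 0.998, -0.0, -0.001]
force: [-0.3, 0.2, -0.3]
finger_gap: 0.993
gripper_force: 0.0
```

Call:
{"api": "send_rows", "payload": {"commands": "85 0 0 0 -1; 85 0 0 0 -1; 85 0 0 0 -.45; 85 0 0 0 0; 85 0 0 0 0"}}

```text
t: 8.03
tcp_pos: [0.4692, 0.0409, 0.1593]
tool_rot: [-0.027, 1.0, -0.0, 0.0]
force: [0.3, 0.4, 0.8]
finger_gap: 0.996
gripper_force: 0.0
```

Run:
```python
from h import *
s=snap('wrist','w1.png')
for a,r in blobs(s,(20,120,80),(35,255,255)):
    b=cv2.boxPoints(r);print(a,r,np.round(ray(s,*r[0],.107),4))
st=readout.sense();print(st['t'],st['q'],st['tcp_pos'],np.round(R.from_quat(st['tool_rot']).as_matrix(),4),st['force'])
```

```text
1388.0 ((123.0, 235.5), (23.0, 72.0), 90.0) [ 0.4703 -0.0495  0.107 ]
190.5 ((8.0, 232.5), (17.0, 16.0), 90.0) [ 0.472  -0.1186  0.107 ]
943.0 ((275.5151062011719, 239.48390197753906), (69.2162094116211, 16.2420711517334), 88.21009063720703) [0.468  0.0428 0.107 ]
8.0833 [-1.50591184e-01  4.52049413e-01  1.89134157e+00 -2.62038058e-04
  7.98109170e-01 -1.77478412e+00] [0.46919095 0.04102081 0.15932551] [[-9.986e-01 -5.360e-02  1.000e-04]
 [-5.360e-02  9.986e-01 -2.000e-04]
 [-1.000e-04 -2.000e-04 -1.000e+00]] [ 0.7131684   0.65506965 -0.74595747]
```

View pics/w1.png

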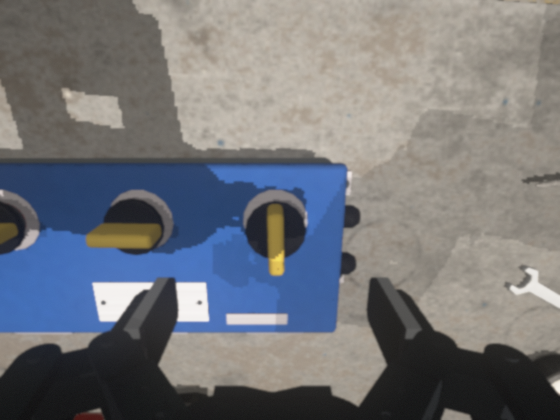

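The wrist view shows the open wing upright at (275,239), midway between the fingers, which are at about columns 170 and 375. Next I'll centre, descend and grip.

Call:
{"api": "send_rows", "payload": {"commands": "40 -.17 .07 0 0; 40 0 0 .5 0; 40 0 0 .5 0; 40 0 0 .5 0; 40 0 0 .5 0; 40 0 0 .5 0; 40 0 0 .3 0; 40 0 0 .3 0; 40 0 0 0 0; 40 0 0 0 0"}}

```text
t: 8.92
tcp_pos: [0.4725, 0.0431, 0.0972]
tool_rot: [-0.027, 1.0, 0.0, -0.0]
force: [0.0, 0.6, 0.2]
finger_gap: 0.469
gripper_force: 0.0
```

Run:
```python
from h import *
s=snap('wrist','w2.png');s2=snap('side')
cv2.imwrite('pics/s2.png',cv2.resize(cv2.cvtColor(s2['pixels'],cv2.COLOR_RGB2BGR)[130:270,210:390],None,fx=4,fy=4,interpolation=2))
st=readout.sense();print(st['tcp_pos'],st['force'],st['finger_gap'])
```

```text
[0.47277049 0.04305697 0.09764956] [ 0.0596654  -0.26390297 -0.09083569] 0.4686764386512797
```

View pics/w2.png

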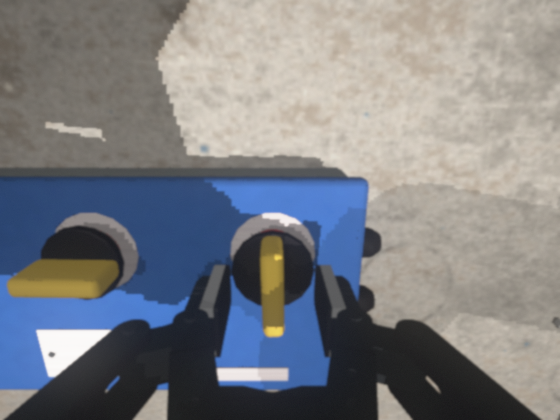

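View pics/s2.png

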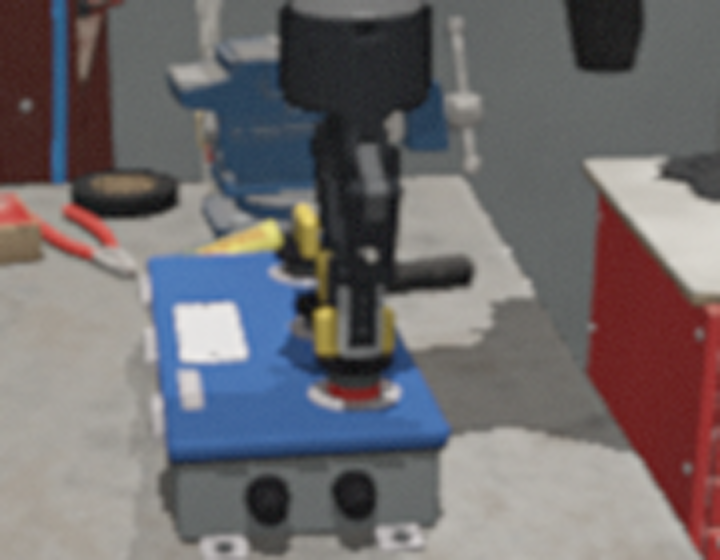

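The wrist view shows the wing (272,285) centred between the fingertips at about 222 and 322. The side view shows the near finger centred on the wing, with its tip just above the disc. I'll grip now.

Call:
{"api": "send_rows", "payload": {"commands": "0 0 0 0 0; 0 0 0 0 0; 0 0 0 0 0; 0 0 0 0 0; 0 0 0 0 0; 0 0 0 0 0; 0 0 0 0 0; 0 0 0 0 0", "grip_force": 50}}

```text
t: 9.68
tcp_pos: [0.4727, 0.0431, 0.0975]
tool_rot: [-0.027, 1.0, -0.0, 0.0]
force: [0.2, 0.9, 2.5]
finger_gap: 0.1
gripper_force: 53.2
```

Call:
{"api": "send_rows", "payload": {"commands": "0 0 0 .2 0; 0 0 0 .2 0; 0 0 0 .15 0; 0 0 0 .1 0; 0 0 0 0 0; 0 0 0 0 0"}}

```text
t: 10.18
tcp_pos: [0.4728, 0.0431, 0.0843]
tool_rot: [-0.027, 1.0, -0.0, 0.0]
force: [0.0, 1.5, 8.9]
finger_gap: 0.104
gripper_force: 53.9
```

Call:
{"api": "send_rows", "payload": {"commands": "0 0 0 0 .5; 0 0 0 0 1; 0 0 0 0 1; 0 0 0 0 1; 0 0 0 0 1; 0 0 0 0 1; 0 0 0 0 .5; 0 0 0 0 0"}}

```text
t: 10.85
tcp_pos: [0.4727, 0.0428, 0.0845]
tool_rot: [0.182, 0.983, -0.0, 0.0]
force: [0.1, -0.3, 8.7]
finger_gap: 0.103
gripper_force: 54.0
```

Call:
{"api": "send_rows", "payload": {"commands": "0 0 0 0 1; 0 0 0 0 1; 0 0 0 0 1; 0 0 0 0 1; 0 0 0 0 1; 0 0 0 0 1; 0 0 0 0 1; 0 0 0 0 1; 0 0 0 0 1; 0 0 0 0 1; 0 0 0 0 1; 0 0 0 0 1; 0 0 0 0 1; 0 0 0 0 1; 0 0 0 0 1; 0 0 0 0 1; 0 0 0 0 .5; 0 0 0 0 0; 0 0 0 0 0"}}

```text
t: 12.43
tcp_pos: [0.4721, 0.0425, 0.0843]
tool_rot: [0.687, 0.726, -0.001, 0.0]
force: [-1.6, -3.0, 7.1]
finger_gap: 0.103
gripper_force: 54.0
```

Run:
```python
from h import *
s=snap('wrist','w3.png')
st=readout.sense();m=R.from_quat(st['tool_rot']).as_matrix();print(st['tcp_pos'],st['force'],st['ft_torque'],np.degrees(np.arctan2(m[1,0],m[0,0])))
```

```text
[0.47207851 0.04246728 0.08435625] [-2.6877454  -2.63477313  7.84123676] [-0.56010005  0.26287514 -0.00374053] 93.18146672307942
```

View pics/w3.png

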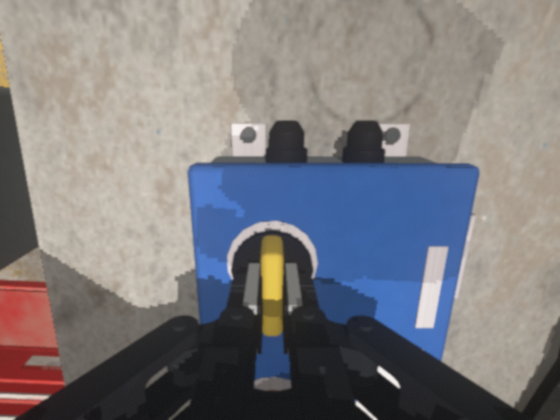

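The wing (272,285) is turned in line with the row and still gripped. I'll ease it up into the notch.

Call:
{"api": "send_rows", "payload": {"commands": "0 0 0 -.1 0; 0 0 0 -.1 0; 0 0 0 -.1 0; 0 0 0 0 0; 0 0 0 0 0; 0 0 0 0 0"}}

```text
t: 12.98
tcp_pos: [0.4721, 0.0425, 0.0902]
tool_rot: [0.687, 0.726, -0.001, 0.0]
force: [-1.1, -2.6, 5.0]
finger_gap: 0.1
gripper_force: 53.6
```

Call:
{"api": "send_rows", "payload": {"commands": "30 0 0 0 0; 30 0 0 0 0; 30 0 0 0 0; 30 0 0 0 0; 30 0 0 0 0; 30 0 0 0 0"}}

```text
t: 13.48
tcp_pos: [0.4723, 0.0431, 0.0901]
tool_rot: [0.687, 0.726, -0.0, -0.0]
force: [0.6, -0.6, -0.6]
finger_gap: 0.353
gripper_force: 0.0
```

Call:
{"api": "send_rows", "payload": {"commands": "30 0 0 -.3 0; 30 0 0 -.6 0; 30 0 0 -.6 0; 30 0 0 -.6 0; 30 0 0 -.6 0; 30 0 0 -.6 0; 30 0 0 -.6 0; 30 0 0 -.6 0; 30 0 0 -.6 0; 30 0 0 -.6 0; 30 0 0 -.6 0; 30 0 0 0 0; 30 0 0 0 0"}}

```text
t: 14.57
tcp_pos: [0.4727, 0.0431, 0.217]
tool_rot: [0.687, 0.726, 0.001, 0.001]
force: [0.2, -0.4, 0.7]
finger_gap: 0.352
gripper_force: 0.0
```

Run:
```python
from h import *
s=snap('wrist');s2=snap('side')
w=cv2.cvtColor(s['pixels'],cv2.COLOR_RGB2BGR)
c=cv2.resize(cv2.cvtColor(s2['pixels'],cv2.COLOR_RGB2BGR)[150:270,230:350],(420,420),interpolation=2)
cv2.imwrite('pics/end.png',np.hstack([w[:,90:470],c]))
print(readout.sense()['tcp_pos'],readout.sense()['t'])
for a,r in blobs(s,(20,120,80),(35,255,255)): print(a,r)
```

```text
[0.47187962 0.04315703 0.21590391] 14.6667
165.0 ((270.0, 380.5), (21.0, 10.0), 90.0)
455.0 ((270.5, 308.5), (49.0, 11.0), 90.0)
1746.5 ((534.5, 287.5), (75.0, 49.0), 90.0)
548.0 ((271.0, 205.0), (52.0, 12.0), 90.0)
86.5 ((58.60975646972656, 40.51219940185547), (16.24207305908203, 9.995121002197266), 51.34019088745117)
3582.0 ((51.008609771728516, 60.073585510253906), (104.82658386230469, 57.687503814697266), 2.7927021980285645)
```

View pics/end.png

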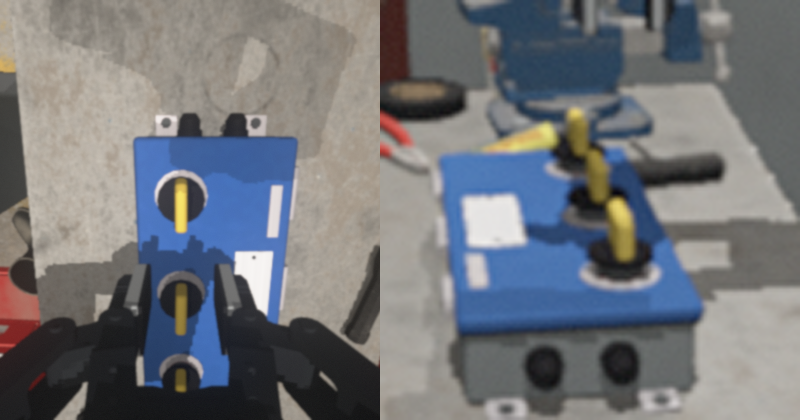

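All three wings line up, at columns 270–271 in the wrist view. In the side view the red band is gone and the near head sits as low as the others. The robot is clear of everything.

```bash
python3 -c "from station import sign_off; print(sign_off())"
```

```text
the job is handed in; nothing more can be done
None
```

The open fastener is pressed down, turned a quarter turn clockwise and caught in line with the other two, which are still fastened; the gripper has let go and is clear, and the job was handed in at about 15 s.

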